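# Close up the parts case

### The arm

A 6-joint arm with a two-finger parallel gripper is mounted at the origin on a cart in front of the work surface, level with it; the furniture and walls round the work are solid. World frame = base frame: x ahead of the robot, y to its left, z up, the work surface at z = 0. Lengths are in m, angles in rad, forces in N, time in s.
With the tool pointing down it reaches from about 0.3 to 0.775 m from the base axis. Payload 14.6 kg.
Tool frame: the origin (TCP) lies midway between the tips of the shut fingers; the grasp point (between the pads) lies 19 mm behind it; z points along the fingers, y is the line along which they close (so a half turn about z gives the same grasp; the last joint's range is limited). The gripper opens to 85 mm and grips with 20 to 120 N. Pads are 22 mm wide; open, the fingers measure 114 mm over their backs; the gripper's body (76 mm by 85 mm) begins 54 mm behind the grasp point. The pads swing forward as they close: fully open they stand 13 mm farther back than shut.
Start: joints at [-1.195, 0.3, 1.521, -0, 1.321, -0.067], TCP at [0.236, -0.497, 0.2] pointing down, gripper open.
Joint ranges: [-3.03, 3.03], [-0.79, 2.21], [0.23, 2.52], [-1.04, 4.18], [0, 3.07], [-2.55, 2.55]. Speed limits (rad/s): [2.22, 2.22, 2.57, 3.14, 3.14, 3.14].

### API

Orientations are given as a unit quaternion [w, x, y, z].
In Python, from rig import manip gives the robot as it stands. The module is installed in compiled form; this text tells all that it offers.
- The arm moves only by the shell command python3 -m handwheel 'ROWS'. ROWS is a JSON object of lists of equal length, an entry for each row: "offset": the shift along the tool's x, y, z in units of 25 cm (1.0 is 25 cm), a list of three; "turn": the turn about the tool's z in units of pi rad (1.0 is pi rad); "claw": the gripper command: -1 is fully open, 1 is shut, values between are in proportion. In form: {"offset": [[tx, ty, tz], ...], "turn": [turn, ...], "claw": [claw, ...]}. A call has 1 to 12 rows; each row shifts and turns the commanded pose from where the row before left it, along the tool's axes as they then stand; what a row does not reach is not made up. A row lasts 1/10 s, in which the tool goes at most 50 mm and 8.59 degrees, less where a joint would pass 70% of its speed; a pose out of reach is approached as far as the arm can. A call with a number of a shift or a turn outside -1 to 1 is refused whole. A call with a gripper value outside its range is refused whole. The fingers move at their own pace and stop on an object; the grip force is fixed at half the most. Time passes only in rows, so rows that do not move let the fingers close. It gives the time, the measured TCP pose, the force, the opening and the grip force at its end, in the units of the state.
- manip.get_obs(): the state, without advancing time (a new reading comes with each control period).
- manip.camera(name): name is "side" or "top" or "wrist"; returns a dict with "frame" (400x640x3 uint8, red, green, blue), "depth" (400x640 float32, m along the optical axis (not along the pixel's ray), 0 where there is no reading), "intrinsics" (3x3 intrinsics, pixels), "D" ([k1, k2, p1, p2, k3] as OpenCV has them; the pictures are not rectified), "R" (3x3) and "t" (3): a world point X has camera coordinates R X + t. Camera axes: x right, y down, z forward; pixel columns grow to the right and rows downward; lengths in m; the calibration is good to about 2 mm. A picture is of the moment at which its call begins.
- manip.finish_job(): hands the job in; it is judged then, once.
The state is a dict: "time": time; "qpos": joint angles; "qvel": joint speeds; "effort": joint torques, N m; "ee_pos": TCP position; "tcp_rot": TCP orientation; "contact_force": force on the tool from outside, world axes, zero at the start; "ft_torque": the same for the moment, N m; "opening": finger opening in m; "gripper_force": force on a finger pad.
Only numpy, scipy, OpenCV 4.12 (cv2) and the standard library are available. Lean on these libraries where they do the work, as an engineer would, in place of code of your own. Each camera call takes 0.05 s, during which the arm holds its last target. There are 200 camera calls.

### The job

Close up the open parts case on the bench without grasping anything: push the upright metal flap in it fully down over its two small compartments with your fingertips, and only then push the lid over from behind until it is fully shut. Leave the parts in the case and the things round it where they are, neither lifted nor shoved about, and take your hand away at the end.

Things in the scene. Friction and masses are not known exactly. Their poses are not given: they have to be found in the camera images.
- case: Open dark plastic parts case, fixed; origin: centre of its underside, z up. Local x points to the wall with the lid hinge (on the robot's left), local y along that hinge, +y end nearer the robot. Local mm: x -91 to 89, y -130 to 130, wall tops z 45, floor z 3. Dividers along x at y -45 and 40, tops z 34. The flap covers the two small compartments beyond y -45, parted at x 9.
- case_lid (a joint): Lid angle, rad: 0 shut (level), 1.83 fully open; starts at 1.6 to 1.8. Plate 180 mm from hinge to free edge, 260 mm wide, 2 mm thick, top 48 mm over the bench when shut; a small catch plate at mid free edge adds 4 mm. Stiff hinge: stays where left; about 3 N near the free edge moves it. Lid point at distance r from hinge, angle a: local x = 92 - r cos a, z = 47 + r sin a.
- lid_hinge (a point): Middle of the lid's hinge axis: local (92, 0, 47) mm in the case; the axis is the case's local y.
- flap (a joint): Flap angle, rad: 0 folded down level (stop), 1.57 upright; starts 1.35 to 1.6, limit 1.65. Bare metal plate, 150 mm wide along local x, 78 mm from hinge to free edge, 3 mm thick, centred on its axis. Stiff: stays where left, under 2 N at the edge moves it. Point at r, angle a: local y = -45 - r cos a, z = 39.5 + r sin a: folds away from the robot. Upright, it ends 25 mm short of the open lid.
- flap_hinge (a point): Middle of the flap's hinge axis: local (-10, -45, 39.5) mm in the case; the axis is the case's local x.
- collet_a_centre (a point): Centre (half-way up) of the light steel spring collet, 21 mm across, 30 mm tall, standing in one of the two small compartments that the flap covers. Loose; stays where it is.
- guide_bush_centre (a point): Centre (half-way up) of the dark flanged guide bush, 23 mm across, 32 mm tall, standing in the other small compartment that the flap covers. Loose; stays where it is.
- grease_tin_centre (a point): Centre (half-way up) of the flat round grease tin with yellow lid, 71 mm across, 30 mm tall, in the long compartment at the case's +y end. Loose; stays where it is.
- water_bottle_centre (a point): Centre (half-way up) of the water bottle, 62 mm across, 194 mm tall, standing on the bench to the right of the case. Loose bystander, to be left alone.
- red_tester_centre (a point): Centre (half-way up) of the red tester with a white and black tip, 36 x 28 mm, 130 mm tall, standing to the right of the case. Loose bystander, to be left alone.
- collet_tall_centre (a point): Centre (half-way up) of the dark long collet, 25 mm across, 52 mm tall, standing to the right of the case. Loose bystander, to be left alone.
- hook_spanner_centre (a point): Centre (half-way up) of the flat dark spanner, 120 x 27 x 6 mm, lying to the left of the case. Loose bystander, to be left alone.
- torque_handle_centre (a point): Centre (half-way up) of the torque handle, 118 x 28 x 27 mm, lying to the left of the case. Loose bystander, to be left alone.

How it is judged:
By the outcome, as a careful person would: the job done as asked, in the order asked, and still so for the second after the job is handed in, with the robot touching nothing.
It also fails if it takes over 61 s, if anything falls off the work surface, if the arm or the gripper's body presses on something with over 40 N, if the wrist force passes 120 N, or if a joint passes its speed limit or range.

## Working session

There is one attempt and no reset: what is moved stays moved. The work goes in short steps, Python scripts to look and compute and a shell command to move; the robot and the scene stay as the last step left them, time stands still between calls to the robot, and variables do not carry over. Pictures are saved under pics/ and viewed, at most 10 in all, crops included, and the job is handed in when it is done.

```bash
mkdir -p pics; python3 - <<'E'
from rig import manip
import cv2,numpy as np
o=manip.get_obs();print(o)
for n in ("top","side"):
    c=manip.camera(n);np.savez(f"{n}0.npz",**c)
    cv2.imwrite(f"pics/{n}0.png",c["frame"][...,::-1]);print(n,c["intrinsics"],c["D"],c["R"],c["t"])
E
```

```text
{'time': 0.0, 'qpos': array([-1.19457456e+00,  3.00474020e-01,  1.52161744e+00, -6.57708954e-06,
        1.32067854e+00, -6.65703653e-02]), 'qvel': array([-5.16341780e-04, -4.71598624e-04,  8.80557456e-04, -1.53589245e-03,
        1.04692491e-03,  1.86211940e-07]), 'effort': array([-4.11466208e-04, -5.43499517e+01, -3.61791444e+01, -1.27662456e-04,
        4.01410565e-03, -2.96391374e-05]), 'ee_pos': array([ 0.23556302, -0.49669254,  0.19980435]), 'tcp_rot': array([-5.81143663e-04,  9.75591487e-01,  2.19592586e-01, -9.39261784e-05]), 'contact_force': array([0.65588789, 0.2877579 , 0.04605778]), 'ft_torque': array([-0.01413342,  0.01584378, -0.00479036]), 'gripper_force': 0.0, 'opening': 0.08543022006104647}
top [[361.04005438   0.         323.70487186]
 [  0.         361.04005438 194.2287143 ]
 [  0.           0.           1.        ]] [-0.01159237  0.          0.          0.          0.        ] [[-0.00499059 -0.9999513  -0.00851476]
 [-0.99061306  0.00610681 -0.1365594 ]
 [ 0.13660475  0.00775332 -0.99059529]] [-0.00384919  0.5528126   1.06537556]
side [[429.72828718   0.         321.57481295]
 [  0.         429.72828718 203.17223631]
 [  0.           0.           1.        ]] [-0.04165064  0.          0.          0.          0.        ] [[ 0.99684951  0.07923857  0.00350895]
 [ 0.03933614 -0.4554781  -0.88937752]
 [-0.06887475  0.88671357 -0.45716005]] [-0.52016081  0.06885399  1.19866399]
```

View pics/top0.png

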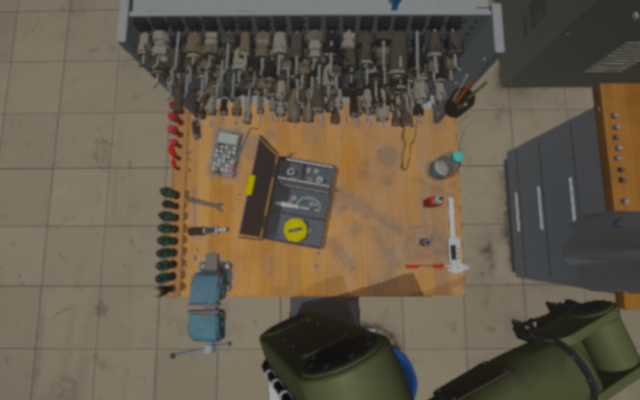

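View pics/side0.png

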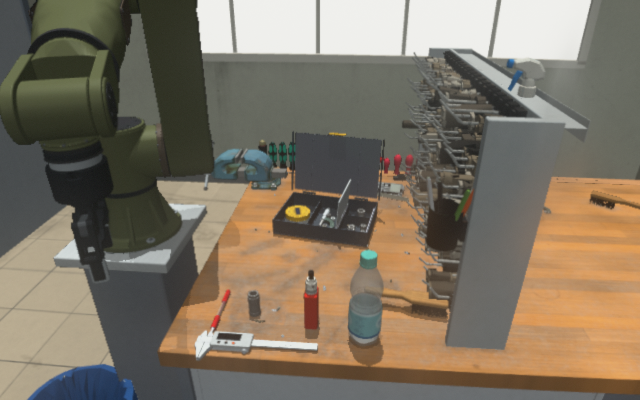

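The top view shows the case at about cols 240–337, rows 135–250, with its lid on the left and the catch at (250,184). The tin is at (295,230) and the flap near (303,185). The side view shows the flap upright at about (344,205) and the lid behind it, at cols 292–383. I'll zoom in to pick out corners.

```bash
python3 - <<'E'
import cv2,numpy as np
a=np.load("top0.npz")["frame"][120:260,185:345,::-1]
b=np.load("side0.npz")["frame"][120:255,260:400,::-1]
A=cv2.resize(a,None,fx=2.5*1.0,fy=2.5,interpolation=cv2.INTER_CUBIC)
B=cv2.resize(b,(0,0),fx=2.5,fy=2.5,interpolation=cv2.INTER_CUBIC)
h=max(A.shape[0],B.shape[0]);im=np.zeros((h,A.shape[1]+B.shape[1],3),np.uint8)
im[:A.shape[0],:A.shape[1]]=A;im[:B.shape[0],A.shape[1]:]=B
im=cv2.convertScaleAbs(im,alpha=1.6,beta=20)
cv2.imwrite("pics/z.png",im);print(im.shape)
E
```

```text
(350, 750, 3)
```

View pics/z.png

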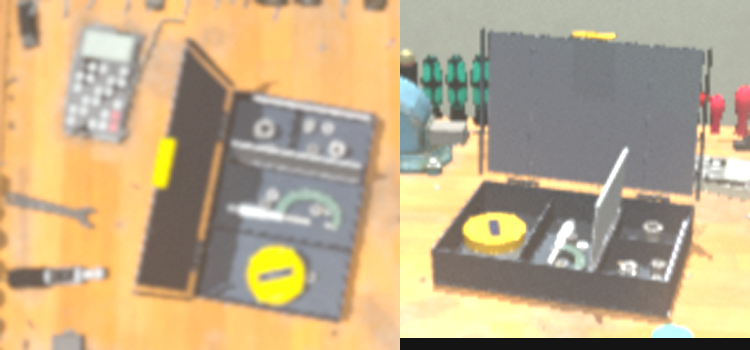

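The crop gives the case's wall-top corners in full top-view pixels: (335.4,166), (322.2,247), (265,239), (278,157). In the side view the flap runs from about (339,222) at its hinge to (350,180) at its free edge. Next: case pose by rays onto z=45 mm, and angles from the depth.

```bash
cat > h.py <<'E'
import cv2,numpy as np
def load(n): return dict(np.load(n+".npz"))
def ray(c,px,z):
    u=cv2.undistortPoints(np.float64([[px]]),c["intrinsics"],c["D"])[0,0]
    R,t=c["R"],c["t"];o=-R.T@t;d=R.T@np.r_[u,1];return o+d*(z-o[2])/d[2]
def cloud(c):
    v,u=np.nonzero(c["depth"]>0);z=c["depth"][v,u].astype(float)
    n=cv2.undistortPoints(np.float64(np.c_[u,v])[:,None],c["intrinsics"],c["D"])[:,0]
    return (np.c_[n*z[:,None],z]-c["t"])@c["R"],u,v
E
python3 - <<'E'
from h import *
t=load("top0");s=load("side0")
C=np.array([ray(t,p,.045)[:2] for p in [(335.4,166),(322.2,247.2),(265,238.8),(277.8,156.8)]])
L=np.float64([[-91,-130],[-91,130],[89,130],[89,-130]])/1e3
A=L-L.mean(0);B=C-C.mean(0);th=np.arctan2((A[:,0]*B[:,1]-A[:,1]*B[:,0]).sum(),(A*B).sum())
R=np.array([[np.cos(th),-np.sin(th)],[np.sin(th),np.cos(th)]]);o=C.mean(0)-R@L.mean(0)
print("corners",C,"th",th,np.degrees(th),"o",o,"res mm",1e3*(C-(L@R.T+o)))
for n,c in(("top",t),("side",s)):
    P,u,v=cloud(c);q=np.c_[(P[:,:2]-o)@R,P[:,2]]*1e3
    m=(abs(q[:,1])<110)&(q[:,0]>75)&(q[:,0]<160)&(q[:,2]>70)&(q[:,2]<235)
    print(n,"lid n",m.sum())
    if m.sum()>50:
        k=np.polyfit(q[m,2],q[m,0],1);print(" lid: x at z47",np.polyval(k,47),"angle",np.pi/2+np.arctan(k[0]),"zmax",q[m,2].max(),"res",(q[m,0]-np.polyval(k,q[m,2])).std(), "dx/dy",np.polyfit(q[m,1],q[m,0]-np.polyval(k,q[m,2]),1))
    m=(q[:,0]>-78)&(q[:,0]<58)&(abs(q[:,1]+45)<35)&(q[:,2]>55)&(q[:,2]<130)
    print(" flap n",m.sum())
    if m.sum()>20:
        k=np.polyfit(q[m,2],q[m,1],1);print(" flap y at 39.5",np.polyval(k,39.5),"angle",np.pi/2+np.arctan(k[0]),"zmax",q[m,2].max(),"x",q[m,0].min(),q[m,0].max())
    m=(q[:,0]>-140)&(q[:,0]<180)&(abs(q[:,1])<160)
    for z0 in(0,45):
        mm=m&(abs(q[:,2]-z0)<4);print(" z~",z0,mm.sum(),q[mm,2].mean())
    m=(abs(q[:,2]-45)<5)&(abs(q[:,0])<110)&(abs(q[:,1])<150);print(" rim pct",np.percentile(q[m,0],[1,99]),np.percentile(q[m,1],[1,99]))
np.savez("case.npz",o=o,R=R)
E
```

```text
corners [[ 0.63902095 -0.04330996]
 [ 0.39266531 -0.00171258]
 [ 0.41832652  0.16925949]
 [ 0.66921407  0.13402484]] th 1.415629397019866 81.10958980388791 o [0.52996126 0.06555343] res mm [[-5.31485599  1.1341657 ]
 [ 5.20579689  2.54983874]
 [ 3.04890078 -4.31553165]
 [-2.93984168  0.63152722]]
top lid n 1562
 lid: x at z47 97.40374179567215 angle 1.6880629174708819 zmax 234.98469380086377 res 2.3453941447078783 dx/dy [ 0.02805124 -0.03951949]
 flap n 282
 flap y at 39.5 -42.09646713763783 angle 1.480020889246082 zmax 123.90856992654444 x -76.92878274291687 57.938460265440504
 z~ 0 4685 0.9167445922935125
 z~ 45 367 45.109316718450586
 rim pct [-87.41113075  98.46447435] [-130.44185412  131.45830814]
side lid n 3834
 lid: x at z47 97.43795738614372 angle 1.6902501868123179 zmax 233.95856517052616 res 3.0341460421182296 dx/dy [0.02614839 0.04764612]
 flap n 194
 flap y at 39.5 -46.19706023046684 angle 1.5076696017254085 zmax 117.63582424000752 x -77.7714295397559 57.9784399552517
 z~ 0 2285 -1.3545967481453405
 z~ 45 310 43.23760010510393
 rim pct [-90.04483465 102.01215809] [-130.83459663  130.6454336 ]
```

```bash
python3 - <<'E'
from h import *
d=np.load("case.npz");o=d["o"];th=1.4156-.027
R=np.array([[np.cos(th),-np.sin(th)],[np.sin(th),np.cos(th)]])
for n in("top","side"):
    c=load(n+"0");P,u,v=cloud(c);q=np.c_[(P[:,:2]-o)@R,P[:,2]]*1e3
    m=(abs(q[:,1])<110)&(q[:,0]>75)&(q[:,0]<160)&(q[:,2]>60)&(q[:,2]<235)
    k=np.polyfit(q[m,2],q[m,0],1);r=q[m,0]-np.polyval(k,q[m,2])
    print(n,"lid x47",np.polyval(k,47),"ang",np.pi/2+np.arctan(k[0]),r.std(),np.polyfit(q[m,1],r,1)[0],"lid y pct",np.percentile(q[(q[:,0]>80)&(q[:,0]<160)&(q[:,2]>100)&(q[:,2]<200)&(abs(q[:,1])<170),1],[1,99]))
    m=(q[:,0]<-70)&(q[:,0]>-115)&(abs(q[:,1])<115)&(q[:,2]>12)&(q[:,2]<40)
    print(" right wall x:",m.sum(),np.percentile(q[m,0],[5,25,50,75,95]),np.polyfit(q[m,1],q[m,0],1)[0])
    m=(abs(q[:,2]-45)<4)&(abs(q[:,0])<70)&(abs(abs(q[:,1])-130)<20)
    for s in(-1,1):
        mm=m&(s*q[:,1]>0);print(" rim y",s,mm.sum(),np.percentile(q[mm,1],[5,50,95]))
    m=(abs(q[:,2]-45)<4)&(abs(q[:,1])<110)&(abs(q[:,0]+91)<20)
    print(" rim x-",m.sum(),np.percentile(q[m,0],[5,50,95]))
    f=c["frame"].astype(int);ye=((f[...,0]>150)&(f[...,1]>140)&(f[...,2]<90))[v,u]
    m=ye&(q[:,2]<60)&(abs(q[:,0])<100)&(abs(q[:,1])<130);print(" tin",np.median(q[m],0))
    m=ye&(q[:,2]>150)&(abs(q[:,0])<200)&(abs(q[:,1])<130);print(" catch",np.median(q[m],0),q[m].max(0))
    m=(q[:,0]>-90)&(q[:,0]<70)&(abs(q[:,1]+45)<35)&(q[:,2]>55)&(q[:,2]<130)
    k=np.polyfit(q[m,2],q[m,1],1);print(" flap y39.5",np.polyval(k,39.5),"ang",np.pi/2+np.arctan(k[0]),"z",q[m,2].max(),"x",np.percentile(q[m,0],[1,99]),"y",np.percentile(q[m,1],[5,95]))
E
```

```text
top lid x47 97.29244340029925 ang 1.6882350363343919 1.4842634170868205 0.0008654779137554435 lid y pct [-130.94334942  132.04944488]
 right wall x: 22 [-85.46445983 -85.39589823 -85.33238257 -78.82444367 -72.99008422] 0.004572657589248296
 rim y -1 59 [-129.26285258 -127.18899425 -122.87590591]
 rim y 1 49 [127.61681266 129.12154875 130.47067502]
 rim x- 71 [-85.19997654 -83.8550155  -82.45477565]
 tin [-0.39275076 86.01092365 33.17762082]
 catch [114.67603405  -1.73182174 234.91888254] [120.40596822  21.44109219 238.84386437]
 flap y39.5 -42.42060822233429 ang 1.4811691450772688 z 123.90856992654444 x [-78.16325364  67.44642014] y [-51.23214203 -44.31800874]
side lid x47 97.329701492996 ang 1.691267431693563 2.5365960172309765 -0.0007717823076288693 lid y pct [-132.45122079  132.28439384]
 right wall x: 755 [-88.0267715  -86.57906961 -85.43175423 -84.07109633 -82.35574231] -0.0025872585620896377
 rim y -1 28 [-129.54628243 -128.35761408 -126.57303049]
 rim y 1 31 [126.30152055 128.02476923 130.20033813]
 rim x- 92 [-89.01662661 -85.7580379  -80.30926259]
 tin [-0.44455775 85.4045657  30.34579981]
 catch [113.82260927  -2.95961934 232.35907908] [117.71366804  19.83750436 233.95856517]
 flap y39.5 -46.32492741926884 ang 1.5051163285067608 z 117.63582424000752 x [-81.33433632  67.39608666] y [-52.11629255 -47.30281303]
```

Both views agree on these: case yaw 79.56°, origin about (0.531, 0.071), lid about 1.69 rad, flap about 1.49 rad. I'll check the rack clearance and start turning into the case's axes with the fingers shut. After that, tool x is local -y and tool y is local -x.

```bash
python3 - <<'E'
from h import *
d=np.load("case.npz");th=1.4156-.027
R=np.array([[np.cos(th),-np.sin(th)],[np.sin(th),np.cos(th)]]);o=d["o"]+R[:,0]*.0055;np.savez("case.npz",o=o,R=R);print(o,R)
for n in("top","side"):
    P,u,v=cloud(load(n+"0"));
    for lo,hi in((.03,.1),(.1,.2),(.2,.35),(.35,.5)):
        m=(P[:,2]>lo)&(P[:,2]<hi)&(P[:,0]>.67)&(abs(P[:,1])<.3);print(n,lo,m.sum(),np.percentile(P[m,0],[1,10]) if m.sum()>5 else '')
open("st.py","w").write('''from h import *
from rig import manip
d=np.load("case.npz");s=manip.get_obs();q=s["tcp_rot"]
p=s["ee_pos"];l=(p[:2]-d["o"])@d["R"]
print("t",round(s["time"],2),"local mm",(np.r_[l,p[2]]*1e3).round(1),"yaw rel",np.degrees(2*np.arctan2(q[2],q[1])-th if 0 else 2*np.arctan2(q[2],q[1])-np.arctan2(d["R"][1,0],d["R"][0,0])+np.pi/2).round(2),"F local",np.r_[s["contact_force"][:2]@d["R"],s["contact_force"][2]].round(1),"open",round(s["opening"],3),"q",s["qpos"].round(2))
''')
E
python3 -m handwheel '{"offset":[[0,0,-0.05],[0,0,-0.05],[0,0,-0.05],[0,0,-0.05],[0,0,-0.04],[0,0,0]],"turn":[0.04,0.04,0.04,0.04,0.039,0],"claw":[1,1,1,1,1,1]}'; python3 st.py
```

```text
[0.5309578 0.0709624] [[ 0.18118998 -0.98344811]
 [ 0.98344811  0.18118998]]
top 0.03 2394 [0.67463808 0.75049938]
top 0.1 4342 [0.70814464 0.77105597]
top 0.2 6109 [0.75504439 0.77262348]
top 0.35 17222 [0.76323504 0.79729972]
side 0.03 2222 [0.67424621 0.71999321]
side 0.1 1688 [0.67147031 0.75899476]
side 0.2 3376 [0.7493219  0.76552711]
side 0.35 7246 [0.75529094 0.77642336]
time: 0.7
ee_pos: [0.2358, -0.4972, 0.2613]
tcp_rot: [0.001, 0.996, -0.092, 0.0]
contact_force: [-0.1, 0.5, -0.0]
opening: 0.0005
gripper_force: 0.0
t 0.7 local mm [-612.3  187.3  261.3] yaw rel -0.12 F local [ 0.4  0.2 -0. ] open 0.0 q [-1.19  0.26  1.43 -0.    1.45  0.56]
```

```bash
python3 -m handwheel '{"offset":[[0.04,-0.116,0],[0.04,-0.116,0],[0.04,-0.116,0],[0.04,-0.116,0],[0.04,-0.116,0],[0.04,-0.116,0],[0.04,-0.116,0],[0.04,-0.116,0],[0.04,-0.116,0],[0.04,-0.116,0]],"turn":[0,0,0,0,0,0,0,0,0,0],"claw":[1,1,1,1,1,1,1,1,1,1]}' >/dev/null; python3 st.py
python3 -m handwheel '{"offset":[[0.04,-0.116,0],[0.04,-0.116,0],[0.04,-0.116,0],[0.04,-0.116,0],[0.04,-0.116,0],[0.04,-0.116,0],[0.04,-0.116,0],[0.04,-0.116,0],[0.04,-0.116,0],[0.04,-0.116,0],[0,0,0]],"turn":[0,0,0,0,0,0,0,0,0,0,0],"claw":[1,1,1,1,1,1,1,1,1,1,1]}' >/dev/null; python3 st.py
```

```text
t 1.7 local mm [-320.7   87.5  259.6] yaw rel 0.23 F local [ 0.1 -0.1 -0.5] open 0.0 q [-0.62  0.03  1.7   0.    1.42  1.13]
t 2.8 local mm [-29.5 -12.7 259. ] yaw rel 0.38 F local [-0.7  0.4 -0.7] open 0.0 q [0.01 0.24 1.46 0.   1.44 1.75]
```

```bash
python3 -m handwheel '{"offset":[[-0.01,0,0.11],[-0.01,0,0.11],[0,0,0.11],[0,0,0.11],[0,0,0.11],[0,0,0.11],[0,0,0]],"turn":[0,0,0,0,0,0,0],"claw":[1,1,1,1,1,1,1]}' >/dev/null; python3 st.py
python3 - <<'E'
from rig import manip
import cv2
cv2.imwrite("pics/s1.png",cv2.resize(manip.camera("side")["frame"][80:280,200:440,::-1],None,fx=2.5,fy=2.5))
E
```

```text
t 3.5 local mm [-32.9  -5.4  91.8] yaw rel 0.14 F local [ 0.  -0.5 -0.4] open -0.0 q [ 0.    0.38  1.68 -0.    1.08  1.75]
```

View pics/s1.png

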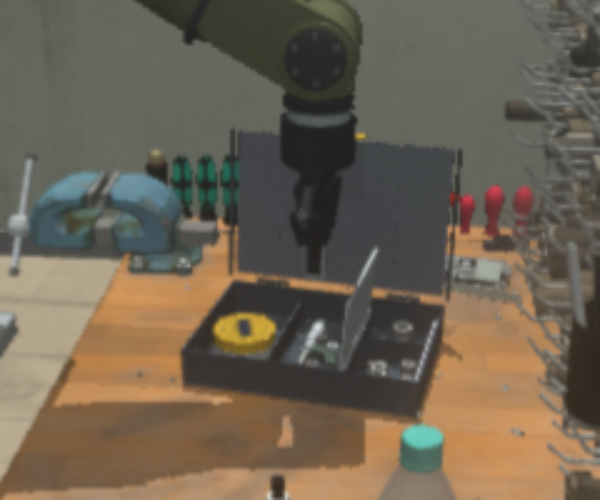

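The fingertip is at crop px (315,270), clear of the flap, whose free edge is at (375,250). Now I'll push along the flap's arc.

```bash
python3 -m handwheel '{"offset":[[0.055,0,0],[0.055,0,0],[0.036,0,0.01],[0.036,0,0.01],[0.026,0,0.014],[0.026,0,0.014],[0.021,0,0.021],[0.021,0,0.021],[0.014,0,0.026],[0.014,0,0.026],[0,0,0]],"turn":[0,0,0,0,0,0,0,0,0,0,0],"claw":[1,1,1,1,1,1,1,1,1,1,1]}' >/dev/null; python3 st.py
python3 -m handwheel '{"offset":[[0.005,0,0.02],[0.005,0,0.02],[0,0,0.01],[0,0,0]],"turn":[0,0,0,0],"claw":[1,1,1,1]}' >/dev/null; python3 st.py
```

```text
t 4.65 local mm [-32.2 -83.3  58.6] yaw rel -0.01 F local [-0.1 -0.6  0.9] open 0.0 q [-0.02  0.57  1.48  0.    1.09  1.73]
t 5.05 local mm [-32.1 -85.9  46.9] yaw rel -0.01 F local [-0.2  0.5 -0.5] open 0.0 q [-0.02  0.59  1.48  0.    1.07  1.73]
```

```bash
python3 -m handwheel '{"offset":[[0,0,0.012],[0,0,0.008],[0,0,0]],"turn":[0,0,0],"claw":[1,1,1]}' >/dev/null; python3 st.py
python3 -m handwheel '{"offset":[[0,0,0.008],[0,0,0]],"turn":[0,0],"claw":[1,1]}' >/dev/null; python3 st.py
python3 - <<'E'
from rig import manip
import cv2
cv2.imwrite("pics/s2.png",cv2.resize(manip.camera("side")["frame"][130:270,240:420,::-1],None,fx=3,fy=3))
E
```

```text
t 5.35 local mm [-32.1 -85.9  42.1] yaw rel -0.01 F local [0.2 0.4 0.2] open -0.0 q [-0.02  0.6   1.48 -0.    1.06  1.73]
t 5.55 local mm [-32.1 -86.   40.2] yaw rel -0.01 F local [-0.2  0.   0.3] open 0.0 q [-0.02  0.6   1.48  0.    1.06  1.73]
```

View pics/s2.png

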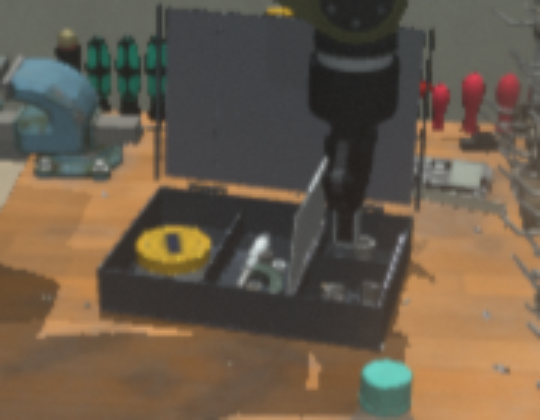

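The picture shows the flap still upright, at crop cols 290–327, and the fingertip beyond it at about (345,240). That can't be right if it touched, so I'll check by projecting the model into the view.

```bash
python3 - <<'E'
from h import *
from rig import manip
d=np.load("case.npz")
for n in("side","top"):
    c=manip.camera(n);np.savez(n+"1.npz",**c);im=c["frame"][...,::-1].copy()
    def pj(l):
        l=np.array(l)/1e3;w=np.r_[d["R"]@l[:2]+d["o"],l[2]]
        return cv2.projectPoints(w[None],cv2.Rodrigues(c["R"])[0],c["t"],c["intrinsics"],c["D"])[0][0,0]
    roi=(slice(130,270),slice(240,420)) if n=="side" else (slice(120,260),slice(225,345))
    off=np.array([roi[1].start,roi[0].start]);s=3
    I=cv2.resize(im[roi],None,fx=s,fy=s,interpolation=cv2.INTER_CUBIC)
    a=1.49;P=lambda l:tuple(int(x) for x in (pj(l)-off+.5)*s)
    fl=[P((x,-45-r*np.cos(a),39.5+r*np.sin(a))) for x,r in((-85,0),(-85,78),(65,78),(65,0))]
    f0=[P((x,-45-r,39.5)) for x,r in((-85,0),(-85,78),(65,78),(65,0))]
    cs=[P((x,y,45)) for x,y in((-91,-130),(-91,130),(89,130),(89,-130))]
    for q,col in((fl,(0,0,255)),(cs,(0,255,0))):cv2.polylines(I,[np.int32(q)],True,col,1)
    cv2.circle(I,P((-32,-86,40)),4,(255,0,255),1)
    globals()[n]=I
h=max(side.shape[0],top.shape[0]);o=np.zeros((h,side.shape[1]+top.shape[1],3),np.uint8)
o[:side.shape[0],:side.shape[1]]=side[:];o[:top.shape[0],side.shape[1]:]=top
o=o[:, :];o=cv2.resize(o,None,fx=min(1,800/o.shape[1]),fy=min(1,800/o.shape[1]));cv2.imwrite("pics/p.png",cv2.convertScaleAbs(o,alpha=1.4,beta=15))
P,u,v=cloud(load("side1"));q=np.c_[(P[:,:2]-d["o"])@d["R"],P[:,2]]*1e3
E
```

```text
(no output)
```

View pics/p.png

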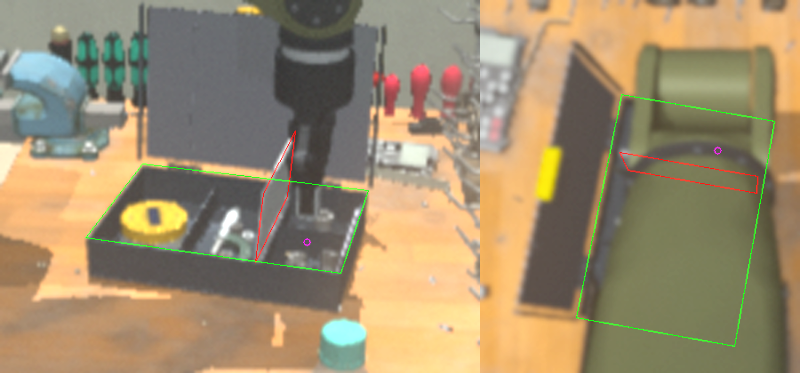

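The model outlines fit the case and flap in both views, but the fingertip appears at about (312,214), not at its reported place (magenta, (307,242)). I'll measure where the fingers are from the depth.

```bash
python3 - <<'E'
from h import *
from rig import manip
d=np.load("case.npz");c=load("side1")
P,u,v=cloud(c);q=np.c_[(P[:,:2]-d["o"])@d["R"],P[:,2]]*1e3
for r in range(185,224,3):
    cc=range(350,372,3);print(r,[tuple(int(x) for x in q[(u==k)&(v==r)][0]) if ((u==k)&(v==r)).any() else None for k in cc])
w=manip.camera("wrist");cv2.imwrite("pics/w.png",w["frame"][...,::-1]);np.savez("wrist1.npz",**w)
E
```

```text
185 [(-46, -71, 149), (-79, -85, 165), (-65, -90, 160), (-51, -96, 154), (-40, -102, 150), (95, -89, 88), (99, -97, 88), (99, -106, 89)]
188 [(-87, -80, 160), (-92, -88, 164), (-88, -95, 163), (-45, -95, 143), (-38, -102, 141), (99, -89, 77), (97, -98, 79), (96, -107, 80)]
191 [(-96, -81, 156), (-91, -88, 155), (-91, -96, 156), (-43, -95, 134), (-7, -97, 118), (92, -90, 71), (94, -99, 71), (95, -107, 71)]
194 [(-83, -79, 142), (-80, -86, 142), (-86, -95, 145), (-49, -96, 128), (91, -82, 60), (91, -91, 61), (90, -100, 63), (96, -108, 61)]
197 [(-70, -77, 127), (-60, -83, 123), (-74, -93, 131), (-49, -97, 120), (197, -66, -2), (92, -91, 51), (92, -100, 52), (94, -109, 53)]
200 [(85, -48, 39), (-61, -84, 115), (-61, -91, 116), (-37, -95, 105), (88, -83, 42), (90, -92, 42), (183, -88, -3), (190, -96, -5)]
203 [(83, -49, 30), (-45, -81, 98), (-44, -89, 99), (-38, -96, 97), (87, -84, 33), (84, -93, 36), (91, -101, 33), (90, -110, 35)]
206 [(88, -48, 18), (-41, -81, 87), (-44, -89, 90), (-33, -95, 85), (85, -85, 24), (92, -93, 22), (82, -103, 28), (83, -112, 28)]
209 [(84, -49, 10), (-45, -82, 81), (-47, -90, 83), (-33, -96, 76), (48, -91, 33), (91, -93, 12), (88, -103, 15), (87, -112, 17)]
212 [(81, -50, 1), (81, -59, 2), (-39, -89, 70), (32, -85, 32), (33, -94, 32), (89, -94, 3), (87, -103, 6), (86, -112, 7)]
215 [(4, -65, 33), (65, -63, 1), (71, -70, 0), (29, -86, 24), (36, -94, 21), (76, -96, 0), (77, -105, 1), (18, -122, 34)]
218 [(10, -64, 21), (9, -73, 23), (7, -82, 25), (6, -90, 27), (10, -98, 25), (8, -107, 28), (7, -115, 30), (-14, -127, 43)]
221 [(7, -65, 13), (10, -73, 13), (8, -82, 15), (8, -90, 16), (7, -99, 18), (10, -107, 17), (9, -116, 19), (-27, -129, 42)]
```

View pics/w.png

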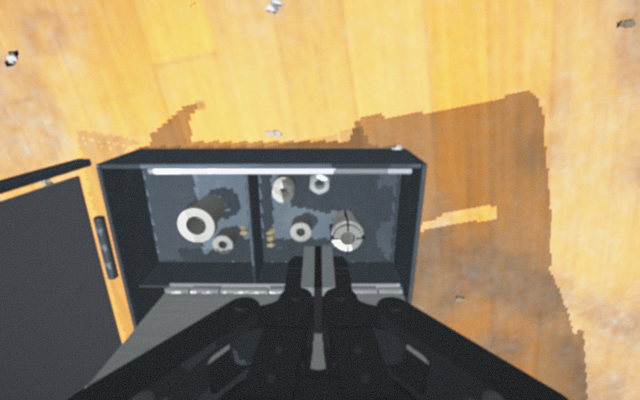

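The wrist view shows the flap still upright at the bottom, with its hinge at row 288, and the fingers (318,260) past it. The side depth puts the tip around z≈68 mm, not 40, so the fingers passed over the flap's edge. I'll check the tip height with rays through the tip pixels onto the plane x=-35.

```bash
python3 - <<'E'
from h import *
d=np.load("case.npz");c=load("side1")
for px in((326,188),(357,212)):
    a=ray(c,px,0.);b=ray(c,px,.2);L=lambda w:np.r_[(w[:2]-d["o"])@d["R"],w[2]]*1e3
    a,b=L(a),L(b);print(px,a+(b-a)*(-35-a[0])/(b[0]-a[0]))
P,u,v=cloud(c);q=np.c_[(P[:,:2]-d["o"])@d["R"],P[:,2]]*1e3
m=(q[:,0]>-60)&(q[:,0]<-20)&(q[:,1]<-70)&(q[:,1]>-105)&(q[:,2]>50)&(q[:,2]<110);print(m.sum(),np.sort(q[m,2])[:6],np.percentile(q[m],[5,50,95],axis=0))
w=load("wrist1");dd=w["depth"];print([(r,round(float(dd[r,312]),3)) for r in(244,250,256,262,270,280)])
for r in (248,252,258):
  for k in(311,326):
    n=cv2.undistortPoints(np.float64([[[k,r]]]),w["intrinsics"],w["D"])[0,0];z=dd[r,k]
    X=(np.r_[n*z,z]-w["t"])@w["R"];print(r,k,L(X))
E
python3 st.py
```

```text
(326, 188) [-35.          -5.73954228 127.75789085]
(357, 212) [-35.         -91.42423904  67.95903223]
105 [68.25106751 69.87778158 70.19749317 70.23892423 70.37225797 71.12749464] [[-47.49420685 -96.23648638  71.18009108]
 [-43.23243425 -87.12212869  88.8347349 ]
 [-34.71201006 -75.27528049 104.7360575 ]]
[(244, 0.235), (250, 0.15), (256, 0.146), (262, 0.141), (270, 0.134), (280, 0.127)]
248 311 [-28.90324697 -97.82499443  78.94273889]
248 326 [-35.91605978 -97.32245715  78.01309732]
252 311 [-28.94021041 -97.0068806   81.2701254 ]
252 326 [-35.82477856 -97.220547    81.66883712]
258 311 [-29.02359095 -96.57576666  85.97419519]
258 326 [-35.71125672 -96.77128365  86.3248633 ]
t 5.75 local mm [-32.1 -86.1  40.5] yaw rel -0.01 F local [0.1 0.1 0.4] open 0.0 q [-0.02  0.6   1.48 -0.    1.06  1.73]
```

The tip is really about 28 mm (or slightly more) above the reported TCP z, and about right in x and y. So I'll lift back over the flap, drop on its robot side with that correction, and push again.

```bash
python3 -m handwheel '{"offset":[[0,0,-0.1],[0,0,-0.1],[0,0,-0.1],[-0.06,0,0],[-0.1,0,0],[-0.1,0,0],[-0.07,0,0],[0,0,0.1],[0,0,0.1],[0,0,0.04],[0,0,0]],"turn":[0,0,0,0,0,0,0,0,0,0,0],"claw":[1,1,1,1,1,1,1,1,1,1,1]}' >/dev/null; python3 st.py
python3 - <<'E'
from rig import manip
import cv2,numpy as np
c=manip.camera("side");np.savez("side2.npz",**c)
cv2.imwrite("pics/s3.png",cv2.resize(c["frame"][110:270,240:420,::-1],None,fx=3,fy=3))
E
```

```text
t 6.85 local mm [-32.2  -3.   54.5] yaw rel -0.01 F local [-0.2  0.1 -0.3] open 0.0 q [0.   0.43 1.72 0.   1.   1.76]
```

View pics/s3.png

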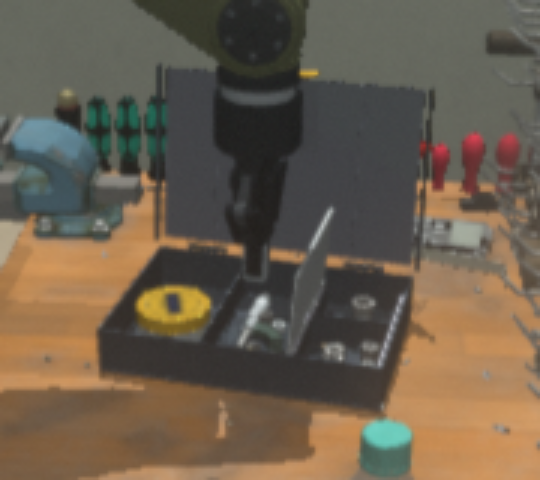

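The tip is now at crop (255,280), on the robot side and well below the flap's free edge at (333,210). Pushing.

```bash
python3 -m handwheel '{"offset":[[0.06,0,0],[0.06,0,0],[0.033,0,0],[0.033,0,0.002],[0,0,0]],"turn":[0,0,0,0,0],"claw":[1,1,1,1,1]}' >/dev/null; python3 st.py
python3 -m handwheel '{"offset":[[0.025,0,0.013],[0.025,0,0.013],[0.02,0,0.02],[0.02,0,0.02],[0,0,0]],"turn":[0,0,0,0,0],"claw":[1,1,1,1,1]}' >/dev/null; python3 st.py
python3 -m handwheel '{"offset":[[0.013,0,0.025],[0.013,0,0.025],[0.01,0,0.03],[0,0,0]],"turn":[0,0,0,0],"claw":[1,1,1,1]}' >/dev/null; python3 st.py
```

```text
t 7.4 local mm [-32.1 -50.8  55.2] yaw rel -0.02 F local [ 0.3 -0.3 -0.7] open -0.0 q [-0.01  0.51  1.58  0.    1.04  1.74]
t 7.9 local mm [-32.2 -72.6  37.3] yaw rel -0.02 F local [0.2 0.9 0.8] open 0.0 q [-0.02  0.58  1.53  0.    1.04  1.74]
t 8.3 local mm [-32.2 -81.2  17. ] yaw rel -0.02 F local [-0.5 -0.1 -0.3] open -0.0 q [-0.02  0.62  1.51  0.    1.01  1.73]
```

```bash
cat > fl.py <<'E'
from h import *
from rig import manip
d=np.load("case.npz")
c=manip.camera("side");np.savez("sf.npz",**c)
P,u,v=cloud(c);q=np.c_[(P[:,:2]-d["o"])@d["R"],P[:,2]]*1e3
for x0,x1 in((-85,-65),(-60,-45),(-5,20),(25,55)):
    print(x0,[(y,int(np.median(q[m,2])) if (m:=(q[:,0]>x0)&(q[:,0]<x1)&(abs(q[:,1]-y)<4)).sum()>2 else None) for y in range(-122,-40,10)])
E
python3 fl.py
```

```text
-85 [(-122, 292), (-112, 287), (-102, 215), (-92, 181), (-82, 172), (-72, 179), (-62, 179), (-52, 40), (-42, 41)]
-60 [(-122, 49), (-112, 201), (-102, 222), (-92, 128), (-82, 67), (-72, 71), (-62, 148), (-52, 200), (-42, 39)]
-5 [(-122, 48), (-112, 48), (-102, 309), (-92, 322), (-82, 327), (-72, 331), (-62, 334), (-52, 334), (-42, 342)]
25 [(-122, 48), (-112, 49), (-102, 47), (-92, 45), (-82, 43), (-72, None), (-62, None), (-52, 39), (-42, 39)]
```

The flap is following and is now about 0.1 rad from flat. I'll press on down until the force rises.

```bash
python3 -m handwheel '{"offset":[[0.005,0,0.01],[0.005,0,0.01],[0,0,0]],"turn":[0,0,0],"claw":[1,1,1]}' >/dev/null; python3 st.py
python3 -m handwheel '{"offset":[[0,0,0.008],[0,0,0]],"turn":[0,0],"claw":[1,1]}' >/dev/null; python3 st.py
python3 -m handwheel '{"offset":[[0,0,0.008],[0,0,0]],"turn":[0,0],"claw":[1,1]}' >/dev/null; python3 st.py;python3 fl.py
```

```text
t 8.65 local mm [-32.1 -84.1  13.2] yaw rel -0.01 F local [0.2 0.7 0.5] open -0.0 q [-0.02  0.63  1.5  -0.    1.01  1.73]
t 8.85 local mm [-32.1 -84.   11.3] yaw rel -0.01 F local [ 0.7 -0.5  0.5] open -0.0 q [-0.02  0.64  1.5  -0.    1.    1.73]
t 9.05 local mm [-32.  -84.2  10.1] yaw rel -0.01 F local [-0.   3.4  6.8] open -0.0 q [-0.02  0.64  1.5  -0.    1.    1.73]
-85 [(-122, 287), (-112, 284), (-102, 200), (-92, 172), (-82, 170), (-72, 176), (-62, 183), (-52, 39), (-42, 357)]
-60 [(-122, 40), (-112, 199), (-102, 197), (-92, 106), (-82, 67), (-72, 119), (-62, 212), (-52, 193), (-42, 40)]
-5 [(-122, 38), (-112, 282), (-102, 305), (-92, 316), (-82, 322), (-72, 328), (-62, 325), (-52, 330), (-42, 337)]
25 [(-122, 38), (-112, 38), (-102, 39), (-92, 38), (-82, 38), (-72, None), (-62, None), (-52, 37), (-42, 39)]
```

The flap is level, and the force rose at the stop (tip z is the reported z + 31 mm). One more small press, then lift straight up.

```bash
python3 -m handwheel '{"offset":[[0,0,0.006],[0,0,0]],"turn":[0,0],"claw":[1,1]}' >/dev/null; python3 st.py
python3 -m handwheel '{"offset":[[0,0,-0.03],[0,0,-0.1],[0,0,-0.15],[0,0,-0.15],[0,0,-0.15],[0,0,-0.15],[0,0,-0.15],[0,0,-0.15],[0,0,0]],"turn":[0,0,0,0,0,0,0,0,0],"claw":[1,1,1,1,1,1,1,1,1]}' >/dev/null; python3 st.py; python3 fl.py
```

```text
t 9.3 local mm [-32.  -84.4   9.9] yaw rel -0.0 F local [-1.9 10.  21.6] open -0.0 q [-0.02  0.64  1.5  -0.    1.    1.73]
t 10.2 local mm [-31.8 -85.4 271.1] yaw rel -0.0 F local [-0.2 -0.5 -0. ] open -0.0 q [-0.02  0.39  1.24  0.    1.5   1.73]
-85 [(-122, 542), (-112, 532), (-102, 468), (-92, 428), (-82, 427), (-72, 439), (-62, 40), (-52, 38), (-42, 40)]
-60 [(-122, 40), (-112, 464), (-102, 431), (-92, 369), (-82, 328), (-72, 395), (-62, 479), (-52, 454), (-42, 39)]
-5 [(-122, 38), (-112, 38), (-102, 38), (-92, 39), (-82, 38), (-72, 39), (-62, 39), (-52, 38), (-42, 39)]
25 [(-122, 39), (-112, 39), (-102, 38), (-92, 39), (-82, 39), (-72, 38), (-62, 39), (-52, 38), (-42, 39)]
```

The flap is fully down. Now over the open lid to behind it.

```bash
python3 -m handwheel '{"offset":[[-0.043,-0.1,0],[-0.043,-0.1,0],[-0.043,-0.1,0],[-0.043,-0.1,0],[-0.043,-0.1,0],[-0.043,-0.1,0],[-0.043,-0.1,0],[-0.043,-0.1,0],[0,0,0]],"turn":[0,0,0,0,0,0,0,0,0],"claw":[1,1,1,1,1,1,1,1,1]}' >/dev/null; python3 st.py
python3 -m handwheel '{"offset":[[0,0,0.1],[0,0,0.1],[0,0,0.1],[0,0,0.1],[0,0,0.02],[0,0,0]],"turn":[0,0,0,0,0,0],"claw":[1,1,1,1,1,1]}' >/dev/null; python3 st.py
python3 - <<'E'
from rig import manip
import cv2,numpy as np
c=manip.camera("side");np.savez("side3.npz",**c);t=manip.camera("top")
a=cv2.resize(c["frame"][80:260,240:420,::-1],(400,400));b=cv2.resize(t["frame"][110:260,200:350,::-1],(400,400))
cv2.imwrite("pics/s4.png",np.hstack([a,b]))
E
```

```text
t 11.15 local mm [170.2   3.5 263.8] yaw rel 0.16 F local [-0.2 -0.6 -0.4] open -0.0 q [0.34 0.4  1.25 0.   1.5  2.09]
t 11.75 local mm [167.3   2.  159.6] yaw rel -0.03 F local [-0.7 -0.7  0.1] open -0.0 q [ 0.34  0.46  1.4  -0.    1.29  2.09]
```

View pics/s4.png

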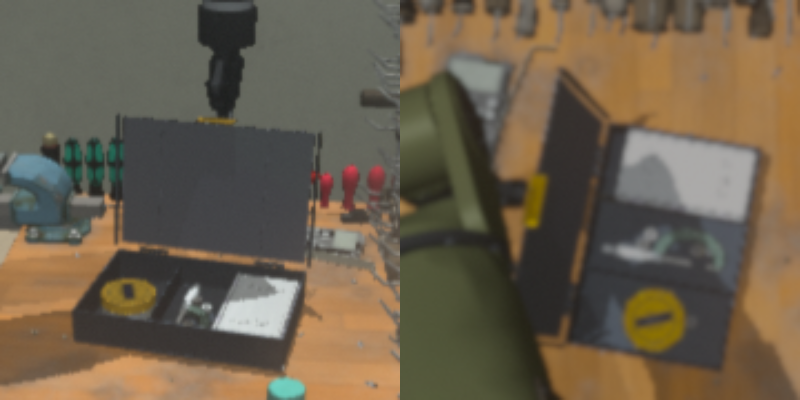

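The flap lies flat (right picture, (690,170)) and the parts are still in place. The hand is behind the lid at about (510,200) in the top view, clear of it. Now I'll raise it 7 mm and push the lid along its arc.

```bash
python3 -m handwheel '{"offset":[[0,0.06,-0.03],[0,0.06,0],[0,0.056,0],[0,0.059,0.001],[0,0.059,0.001],[0,0.058,0.002],[0,0,0]],"turn":[0,0,0,0,0,0,0],"claw":[1,1,1,1,1,1,1]}' >/dev/null; python3 st.py
python3 -m handwheel '{"offset":[[0,0.059,0.015],[0,0.059,0.017],[0,0.055,0.026],[0,0.054,0.029],[0,0,0]],"turn":[0,0,0,0,0],"claw":[1,1,1,1,1]}' >/dev/null; python3 st.py
cat > lid.py <<'E'
from h import *
from rig import manip
d=np.load("case.npz")
c=manip.camera("side")
P,u,v=cloud(c);q=np.c_[(P[:,:2]-d["o"])@d["R"],P[:,2]]*1e3
for y0,y1 in((-125,-85),(85,125)):
    print(y0,[(x,int(np.median(q[m,2])),int(m.sum())) for x in range(-90,120,15) if (m:=(q[:,1]>y0)&(q[:,1]<y1)&(abs(q[:,0]-x)<5)).sum()>2])
E
python3 lid.py
```

```text
t 12.55 local mm [ 78.1   1.8 166.8] yaw rel -0.11 F local [ 1.5 -0.   0.3] open 0.0 q [ 0.2   0.36  1.52 -0.    1.26  1.96]
t 13.05 local mm [ 21.3   2.3 143.8] yaw rel -0.11 F local [-0.5 -0.3  0.5] open -0.0 q [ 0.1   0.33  1.61 -0.    1.2   1.86]
-125 [(-90, 19, 248), (-75, 39, 30), (-60, 38, 33), (-45, 38, 28), (-30, 38, 25), (-15, 38, 28), (0, 185, 94), (15, 162, 86), (30, 137, 78), (45, 113, 80), (60, 91, 66), (75, 70, 52), (90, 39, 79)]
85 [(-90, 20, 217), (-75, 483, 137), (-60, 471, 353), (-45, 500, 109), (-30, 414, 83), (-15, 31, 41), (0, 186, 86), (15, 161, 67), (30, 141, 56), (45, 117, 51), (60, 93, 37), (75, 70, 42), (90, 26, 131)]
```

The lid is following (about 1.0 rad, as planned). I'll continue.

```bash
python3 -m handwheel '{"offset":[[0,0.048,0.036],[0,0.048,0.039],[0,0.04,0.045],[0,0.039,0.048],[0,0.02,0.035],[0,0.02,0.035],[0,0.019,0.036],[0,0,0]],"turn":[0,0,0,0,0,0,0,0],"claw":[1,1,1,1,1,1,1,1]}' >/dev/null; python3 st.py
python3 -m handwheel '{"offset":[[0,0.013,0.038],[0,0.012,0.039],[0,0.012,0.039],[0,0.005,0.035],[0,0.005,0.035],[0,0,0]],"turn":[0,0,0,0,0,0],"claw":[1,1,1,1,1,1]}' >/dev/null; python3 st.py; python3 lid.py
```

```text
t 13.9 local mm [-35.8   2.5  75.3] yaw rel -0.03 F local [0.5 1.3 0.4] open 0.0 q [-0.    0.38  1.72 -0.    1.04  1.75]
t 14.5 local mm [-47.3   2.6  28.7] yaw rel -0.02 F local [0.2 0.1 0.3] open -0.0 q [-0.02  0.45  1.76  0.    0.94  1.73]
-125 [(-90, 21, 261), (-75, 40, 53), (-60, 55, 54), (-45, 55, 26), (-30, 54, 23), (-15, 53, 23), (0, 52, 26), (15, 51, 23), (30, 50, 18), (45, 49, 22), (60, 48, 21), (75, 47, 17), (90, 46, 10)]
85 [(-90, 29, 290), (-75, 441, 65), (-60, 190, 50), (-45, 56, 36), (-30, 53, 33), (-15, 53, 21), (0, 52, 18), (15, 51, 20), (30, 49, 24), (45, 49, 20), (60, 47, 13), (75, 47, 20), (90, 46, 12)]
```

Nearly shut, with about 11 mm to go at the tip. I'll press down slowly.

```bash
python3 -m handwheel '{"offset":[[0,0,0.015],[0,0,0.015],[0,0,0]],"turn":[0,0,0],"claw":[1,1,1]}' >/dev/null; python3 st.py
python3 -m handwheel '{"offset":[[0,0,0.008],[0,0,0.004],[0,0,0]],"turn":[0,0,0],"claw":[1,1,1]}' >/dev/null; python3 st.py; python3 lid.py
```

```text
t 14.85 local mm [-47.    2.1  22.3] yaw rel -0.01 F local [ 0.1 -0.3 -0.8] open 0.001 q [-0.02  0.46  1.76  0.    0.92  1.73]
t 15.15 local mm [-47.    2.   19.5] yaw rel -0.01 F local [-0.2 -0.6  0.2] open 0.0 q [-0.02  0.46  1.76  0.    0.92  1.73]
-125 [(-90, 21, 271), (-75, 47, 43), (-60, 47, 27), (-45, 47, 28), (-30, 47, 24), (-15, 47, 28), (0, 47, 24), (15, 46, 24), (30, 47, 31), (45, 46, 21), (60, 45, 25), (75, 45, 27), (90, 46, 12)]
85 [(-90, 29, 298), (-75, 440, 65), (-60, 433, 60), (-45, 48, 37), (-30, 47, 32), (-15, 47, 24), (0, 47, 24), (15, 47, 22), (30, 46, 20), (45, 46, 19), (60, 46, 24), (75, 46, 16), (90, 46, 11)]
```

```bash
python3 -m handwheel '{"offset":[[0,0,0.008],[0,0,0]],"turn":[0,0],"claw":[1,1]}' >/dev/null; python3 st.py
python3 -m handwheel '{"offset":[[0,0,0.006],[0,0,0]],"turn":[0,0],"claw":[1,1]}' >/dev/null; python3 st.py
```

```text
t 15.4 local mm [-47.    1.9  17.6] yaw rel -0.01 F local [ 0.8 -0.6 -0.9] open 0.0 q [-0.02  0.47  1.76  0.    0.91  1.73]
t 15.6 local mm [-47.    1.7  17.4] yaw rel -0.01 F local [-0.7  6.8 18.5] open 0.0 q [-0.02  0.47  1.76 -0.    0.91  1.73]
```

It stopped firmly at 18 N. Lifting away and taking a last look.

```bash
python3 -m handwheel '{"offset":[[0,0,-0.03],[0,0,-0.1],[0,0,-0.15],[0,0,-0.15],[0,0,-0.15],[0,0,-0.15],[0,0,-0.15],[0,0,0]],"turn":[0,0,0,0,0,0,0,0],"claw":[1,1,1,1,1,1,1,1]}' >/dev/null
python3 -m handwheel '{"offset":[[-0.05,0.15,0],[-0.05,0.15,0],[-0.05,0.15,0],[-0.05,0.15,0],[-0.05,0.15,0],[-0.05,0.15,0],[0,0,0]],"turn":[0,0,0,0,0,0,0],"claw":[1,1,1,1,1,1,1]}' >/dev/null; python3 st.py; python3 lid.py
python3 - <<'E'
from rig import manip
import cv2,numpy as np
c=manip.camera("side");t=manip.camera("top")
a=cv2.resize(c["frame"][100:360,190:450,::-1],(400,400));b=cv2.resize(t["frame"][110:300,170:470,::-1],(400,253))
b=np.vstack([b,np.zeros((147,400,3),np.uint8)]);cv2.imwrite("pics/s5.png",np.hstack([a,b]))
E
```

```text
t 17.1 local mm [-275.1   78.3  235.7] yaw rel -0.23 F local [ 1.6 -0.3 -0.3] open -0.0 q [-0.51  0.03  1.75 -0.    1.36  1.25]
-125 [(-90, 21, 264), (-75, 45, 31), (-60, 46, 33), (-45, 45, 27), (-30, 46, 28), (-15, 45, 28), (0, 46, 27), (15, 45, 21), (30, 45, 27), (45, 46, 21), (60, 45, 23), (75, 45, 26), (90, 46, 11)]
85 [(-90, 20, 233), (-75, 46, 29), (-60, 46, 28), (-45, 46, 24), (-30, 45, 28), (-15, 45, 26), (0, 45, 21), (15, 46, 19), (30, 45, 25), (45, 46, 21), (60, 46, 21), (75, 45, 18), (90, 45, 11)]
```

View pics/s5.png

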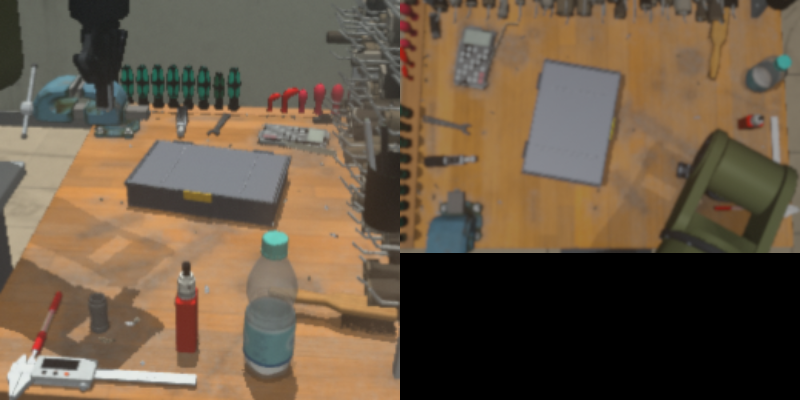

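The case is shut and level (side view, (210,180)). The bottle, tester, collet, spanner and handle stand where they were, and the hand is clear.

```bash
python3 -c "
from rig import manip
print(manip.finish_job())"
```

```text
the job is handed in; nothing more can be done
None
```

The job is handed in: the flap was pushed fully down first (the first pass missed over its top edge, the second worked), then the lid was pushed shut; the things round the case look unmoved and the hand is clear.

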